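Key the tube mixer and hold its spring-return dial at the third speed

TASK

Take the loose control key from its round stand, turn it so that its side fin faces the slot in the tube mixer's dial, and push it fully home in the dial's socket while the dial is still at rest. Then turn the dial clockwise with the key, past the one-stud and two-stud marks until the dial's own pointer is at the three-stud mark (not on to the stop beyond it), and hold it there against its spring: finish while still gripping the key. Leave the strip carton, the specimen cup and the slide box where they stand.

Things in the scene. Friction and masses are not known exactly. Their poses are not given: they have to be found in the camera images.
- key: loose steel and black control key, 70 g, 56 mm tall, upright in its stand. Origin: centre of its underside; z up along its axis, +x to its fin. Below: steel plug 20 mm across, 16 mm long, tapered foot. Then a round flange 40 mm across, z = 16 to 22 mm, and above it the grip bar
- key_grip (a point): middle of the key's upright black grip bar, 39 mm above the key's underside. The bar spans z = 22 to 56 mm on the key and is 40 mm long along x, 12 mm thick along y (pinch it across y from above). A small nib at its foot, at the +x end only, reaches 28 mm from the axis and shows where the fin is
- key_fin (a point): outer end of the one fin on the plug's +x side, 16 mm from the axis, 10 mm above the key's underside. The fin is 6 mm thick from 4 mm above the underside upwards, narrower from 1.5 to 4 mm
- stand: fixed grey round stand on the bench, 54 mm across, rim 14 mm high, floor 4 mm thick; the key's plug stands loosely on its floor. Origin: centre of its underside
- mixer: fixed tube mixer, grey box 190 x 130 mm, top 55 mm above the bench. Origin: on the bench under the dial's axis; +x towards the black rubber mixing cup at the other end (its axis 88 mm from the dial's, rim 76 mm above the bench), z up. The box spans x = -60 to +130, y = -65 to +65 mm. Raised marks round the dial, 35 to 58 mm from its axis: a long bar at rest, then clockwise one, two and three studs
- third_mark (a point): middle of the row of three small raised studs on the mixer's top, 46 mm from the dial's axis, in the direction -0.6 rad from the mixer's +x (the two studs lie at -0.2, the one stud at +0.2, the long rest bar at +0.6, positive towards +y)
- socket (a point): centre of the floor of the dial's socket, 59 mm above the bench; turns with the dial: z up, +x through its slot and pointer. The dial is a dark ring 40 mm across, rim 15 mm above, bore 23 mm; one slot 8.2 mm wide through its wall at +x takes the fin (play: the dial trails the key by 0.1 to 0.2 rad); pointer reaches 35 mm. Key fully home: underside on this floor, flange 1 mm above the rim
- dial (a joint): angle of the dial, rad: 0 at rest (pointer at the long bar), growing clockwise seen from above; detents (small bumps) at 0.4 (one stud), 0.8 (two), 1.2 (three studs); hard stop at 1.6. A spring always drives it back to 0: 0.07 N m at rest, 0.11 N m at the third mark; the detents add or take up to 0.04 N m and do not hold it
- strips: cream carton, 60 x 70 x 110 mm tall, bystander; origin centre of underside
- cup: white specimen cup with a screw lid, 57 mm across, 60 mm tall, bystander; origin centre of underside
- slide_box: flat grey-brown slide box, 91 x 98 x 32 mm, bystander; origin centre of underside
There are look-alikes about, which are no part of the job. Of the things like the key, leave any that is blue; of the rest the smaller one is meant. Several things have the shape of the mixer; the one meant has the colours described above.

How it is judged:
By the outcome, as a careful person would: the job done as asked, in the order asked, and still so for the second after the job is handed in, while the arm keeps its last pose, push and grip.
It also fails if it takes over 45 s, if anything falls off the work surface, if the arm or the gripper's body presses on something with over 40 N, if the wrist force passes 120 N, or if a joint passes its speed limit or range.

ROBOT

A 6-joint arm with a two-finger parallel gripper is mounted at the origin on the work surface; the furniture and walls round the work are solid. World frame = base frame: x ahead of the robot, y to its left, z up, the work surface at z = 0. Lengths are in mm, angles in rad, forces in N, time in s.
With the tool pointing down it reaches from about 300 to 775 mm from the base axis. Payload 14.6 kg.
Tool frame: the origin (TCP) lies at the very end of the fingers, on their centre line; the grasp point (between the pads) lies 19 mm behind it; z points along the fingers, y is the line along which they close (so a half turn about z gives the same grasp; the last joint's range is limited). The gripper opens to 94 mm and grips with 3 to 60 N. Pads are 16 mm wide; open, the fingers measure 119 mm over their backs; the gripper's body (75 mm by 177 mm) begins 78 mm behind the grasp point.
Start: joints at [1.226, 0.3, 1.521, -0, 1.321, -0.067], TCP at [150.83, 528.904, 205.446] pointing down, gripper open.
Joint ranges: [-3.03, 3.03], [-0.79, 2.21], [0.23, 2.52], [-1.04, 4.18], [0, 3.07], [-2.55, 2.55]. Speed limits (rad/s): [2.22, 2.22, 2.57, 3.14, 3.14, 3.14].

INTERFACE

Orientations are given as [roll, pitch, yaw] about the fixed x, y, z axes, in that order (R = Rz(yaw) Ry(pitch) Rx(roll)).
In Python, from cell import manip gives the robot as it stands.
- The arm moves only by the tool servo_tool, never from a script. Its argument "motion" is a list that holds one entry, the list of rows, each a list of 7 numbers: the shift along the world's x, y, z as a fraction of full scale, then the turn, a rotation vector about the world's x, y, z as a fraction of full scale, then the closure, from 0 (fully open) to 1 (shut). In form: [[[x, y, z, rx, ry, rz, gripper], ...]]. A call has 1 to 10 rows; each row is the pose to reach, as a shift and turn from the pose commanded when the call began, turning the shorter way round; what a row does not reach only later rows make up. Full scale, the value 1, is 0.5 m for a shift and pi rad for a turn. A row lasts 1/10 s, in which the tool goes at most 50 mm and 8.59 degrees, less where a joint would pass 70% of its speed; a pose out of reach is approached as far as the arm can. A call with a number of a shift or a turn outside -1 to 1 is refused whole. A call with a gripper value outside its range is refused whole. The fingers move at their own pace and stop on an object; "newtons" is the grip in N (left out, the last holds). Time passes only in rows, so rows that repeat a pose let the fingers close. It gives the time, the measured TCP pose, the force, the opening and the grip force at its end, in the units of the state.
- manip.read_state(): the state, without advancing time (a new reading comes with each control period).
- manip.camera(name): name is "side" or "top" or "wrist"; returns a dict with "frame" (400x640x3 uint8, red, green, blue), "range_z" (400x640 float32, mm along the optical axis (not along the pixel's ray), 0 where there is no reading), "vfov" (degrees; the focal length in pixels is half the picture's height over the tangent of half this angle, whatever the lens; pixels are square), "cx", "cy" (the principal point, pixels), "k1" (the pictures are not rectified: a ray, as slopes to the right and down, at radius r is drawn at 1 + k1 r^2 times it, then the intrinsics apply), "cam_to_world" (4x4, takes a point from camera to world coordinates). Camera axes: x right, y down, z forward; pixel columns grow to the right and rows downward; lengths in mm; the calibration is good to about 2 mm. A picture is of the moment at which its call begins.
- manip.sign_off(): hands the job in; it is judged then, once.
The state is a dict: "clock": time; "joints": joint angles; "qd": joint speeds; "effort": joint torques, N m; "eef_pos": TCP position; "eef_rot": TCP orientation; "wrist_force": force on the tool from outside, world axes, zero at the start; "moment": the same for the moment, N m; "finger_gap": finger opening in mm; "finger_force": force on a finger pad.
Only numpy, scipy, OpenCV 4.12 (cv2) and the standard library are available. Lean on these libraries where they do the work, as an engineer would, in place of code of your own. Each camera call takes 0.05 s, during which the arm holds its last target. There are 200 camera calls.

## Working session

There is one attempt and no reset: what is moved stays moved. The work goes in short steps, Python scripts to look and compute and a tool call to move; the robot and the scene stay as the last step left them, time stands still between calls to the robot, and variables do not carry over. Pictures are saved under pics/ and viewed, at most 10 in all, crops included, and the job is handed in when it is done.

Besides the shell and the picture viewer there is one more tool, called as name([rows], argument=value, ...), one row to a line, values as JSON. servo_tool: Moves the arm, as the interface text tells. Its arguments: {"type":"object","properties":{"motion":{"type":"array"},"newtons":{"type":"number"}},"required":["motion"]}

```bash
mkdir -p pics; cat > h.py <<'E'
import numpy as np, cv2
from cell import manip
def cam(n):
    c=manip.camera(n); c['f']=200/np.tan(np.radians(c['vfov'])/2); c['M']=np.array(c['cam_to_world']); return c
def ray(c,u,v):
    x=(u-c['cx'])/c['f']; y=(v-c['cy'])/c['f']; a,b=x,y
    for _ in range(20):
        s=1+c['k1']*(a*a+b*b); a,b=x/s,y/s
    return c['M'][:3,3], c['M'][:3,:3]@np.array([a,b,1.]), (a,b)
def onz(c,u,v,z):
    o,d,_=ray(c,u,v); return o+d*(z-o[2])/d[2]
def pt(c,u,v):
    z=c['range_z'][int(v),int(u)]; o,d,_=ray(c,u,v); return o+d*z
def cloud(c):
    v,u=np.mgrid[0:400,0:640].astype(float)
    x=(u-c['cx'])/c['f']; y=(v-c['cy'])/c['f']; a,b=x,y
    for _ in range(20):
        s=1+c['k1']*(a*a+b*b); a,b=x/s,y/s
    P=np.stack([a,b,np.ones_like(a)],-1)*c['range_z'][...,None]
    return P@c['M'][:3,:3].T+c['M'][:3,3]
def save(c,n,crop=None,s=1):
    f=c['frame'][...,::-1]
    if crop: f=f[crop[1]:crop[3],crop[0]:crop[2]]
    cv2.imwrite('pics/'+n+'.png',cv2.resize(f,None,fx=s,fy=s,interpolation=cv2.INTER_CUBIC))
E
python3 - <<'E'
from h import *
for n in('top','side'):
    c=cam(n); save(c,n+'1',None,1.25); print(n,c['M'].round(2),c['f'],c['k1'])
print(manip.read_state())
E
```

```text
top [[ 1.00000e-02 -9.90000e-01  1.40000e-01  3.55090e+02]
 [-1.00000e+00 -1.00000e-02 -1.00000e-02  1.88200e+01]
 [ 1.00000e-02 -1.40000e-01 -9.90000e-01  1.29922e+03]
 [ 0.00000e+00  0.00000e+00  0.00000e+00  1.00000e+00]] 369.70206057079577 -0.07518773746716362
side [[-9.2000e-01 -1.9000e-01  3.4000e-01  1.2049e+02]
 [-3.9000e-01  4.4000e-01 -8.1000e-01  9.3283e+02]
 [ 1.0000e-02 -8.8000e-01 -4.8000e-01  6.1079e+02]
 [ 0.0000e+00  0.0000e+00  0.0000e+00  1.0000e+00]] 426.5568872368463 -0.09716527701634024
{'clock': 0.1, 'joints': array([ 1.22638785e+00,  3.00407969e-01,  1.52148593e+00,  1.98176601e-05,
        1.32069674e+00, -6.65822050e-02]), 'qd': array([ 0.00095791, -0.00208235, -0.00327449,  0.00164546,  0.00075561,
       -0.00060942]), 'effort': array([ 7.97738685e-04, -5.32644546e+01, -3.53282368e+01,  7.09677231e-02,
        2.35155568e-02, -2.32076314e-05]), 'eef_pos': array([150.7599058 , 528.70455274, 204.96121081]), 'eef_rot': array([-3.14059816e+00, -8.55524789e-05,  2.86376143e+00]), 'wrist_force': array([-0.12916759, -0.61031514,  0.34513779]), 'moment': array([-0.00959403, -0.05192475, -0.00276619]), 'finger_force': 0.0, 'finger_gap': 93.4984292933689}
```

View pics/top1.png

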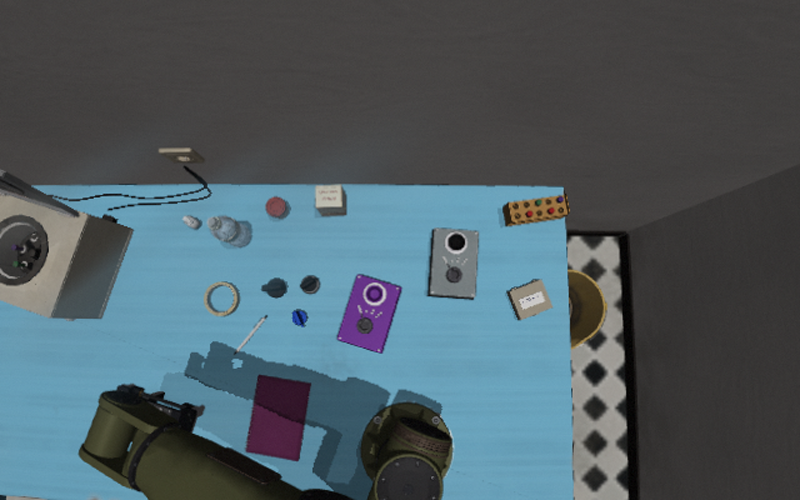

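View pics/side1.png

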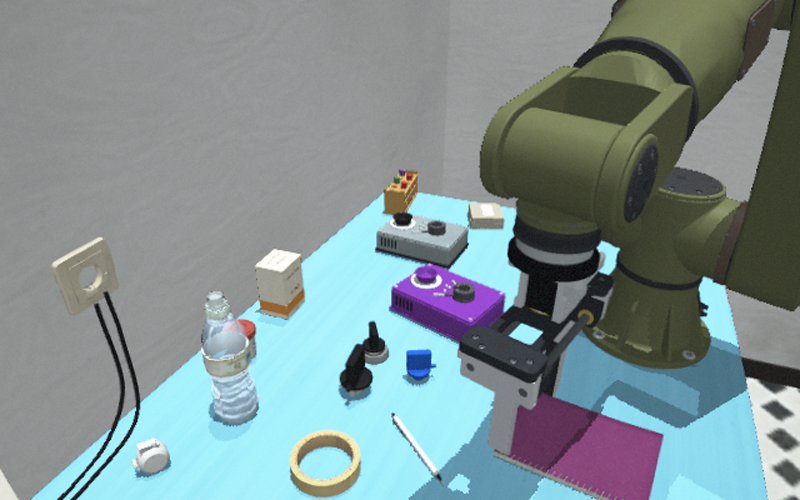

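The top view shows two black keys, at (274,287) (larger) and (310,284) (smaller, in the stand), and a blue one at (300,318). The grey mixer has its dial at (454,274) and cup at (457,242). A purple mixer stands at (370,312). The strip carton is at (330,200), the slide box at (529,299) and the red-lidded cup at (277,207).

```bash
python3 - <<'E'
from h import *
c=cam('top'); P=cloud(c)
def rep(nm,u0,v0,u1,v1):
    Q=P[v0:v1,u0:u1].reshape(-1,3); Z=Q[:,2]
    for lo,hi in((6,12),(12,30),(30,48),(48,58),(58,66),(66,82)):
        m=(Z>lo)&(Z<=hi)
        if m.sum()>3: print(nm,lo,hi,m.sum(),Q[m].mean(0).round(1),Q[m].min(0).round(),Q[m].max(0).round())
rep('small',238,216,259,238); rep('big',205,216,234,242); rep('mixer',335,175,390,245)
# keys: long-axis of tall part
for nm,(u0,v0,u1,v1) in dict(small=(238,216,259,238),big=(205,216,234,242)).items():
    Q=P[v0:v1,u0:u1].reshape(-1,3); 
    q=Q[Q[:,2]>45][:,:2].astype(np.float32)
    if len(q)>4: print(nm,cv2.minAreaRect(q))
Q=P[175:245,335:390].reshape(-1,3); q=Q[(Q[:,2]>48)&(Q[:,2]<58)][:,:2].astype(np.float32); print(cv2.minAreaRect(q))
f=c['frame'][...,::-1]
a=cv2.resize(f[170:245,335:395],None,fx=6,fy=6,interpolation=cv2.INTER_CUBIC); b=cv2.resize(f[205:245,200:265],None,fx=6,fy=6,interpolation=cv2.INTER_CUBIC)
o=np.zeros((450,360+390,3),np.uint8); o[:a.shape[0],:360]=a; o[:b.shape[0],360:]=b; cv2.imwrite('pics/z.png',o)
E
```

```text
small 6 12 35 [443.1 264.3   8.8] [408. 237.   6.] [482. 305.  12.]
small 12 30 83 [440.4 266.9  20.9] [418. 245.  12.] [467. 293.  30.]
small 30 48 12 [446.  259.   36.8] [431. 249.  31.] [458. 278.  44.]
small 48 58 26 [441.3 269.5  55.3] [430. 252.  48.] [453. 284.  58.]
small 58 66 24 [443.6 270.   60.2] [433. 254.  58.] [457. 287.  63.]
big 12 30 74 [427.5 359.8  27.1] [406. 336.  21.] [455. 387.  30.]
big 30 48 42 [430.9 357.9  33.7] [406. 334.  30.] [455. 383.  48.]
big 48 58 8 [429.2 346.1  53.5] [422. 335.  48.] [440. 369.  58.]
big 58 66 7 [427.  356.2  64.3] [421. 336.  62.] [442. 376.  66.]
big 66 82 80 [431.1 361.7  73.8] [421. 335.  67.] [441. 389.  78.]
mixer 6 12 70 [ 482.7 -104.6    8.2] [ 391. -224.    6.] [632. -34.  12.]
mixer 12 30 25 [477.5 -78.2  18.8] [ 408. -165.   12.] [574. -58.  28.]
mixer 30 48 65 [ 478.  -108.9   43. ] [ 407. -195.   31.] [599. -60.  48.]
mixer 48 58 1470 [ 497.9 -125.5   54.4] [ 410. -194.   48.] [598. -59.  58.]
mixer 58 66 300 [ 511.8 -128.3   60.1] [ 409. -189.   58.] [596. -66.  66.]
mixer 66 82 182 [ 518.9 -128.6   73.1] [ 449. -152.   66.] [ 580. -104.   81.]
small ((443.2999267578125, 270.05279541015625), (13.008126258850098, 38.77787780761719), 33.14406967163086)
big ((402.6641845703125, 202.66111755371094), (378.6787414550781, 29.080081939697266), 79.88134765625)
((503.24853515625, -126.87240600585938), (126.12557220458984, 185.58087158203125), 86.02261352539062)
```

View pics/z.png

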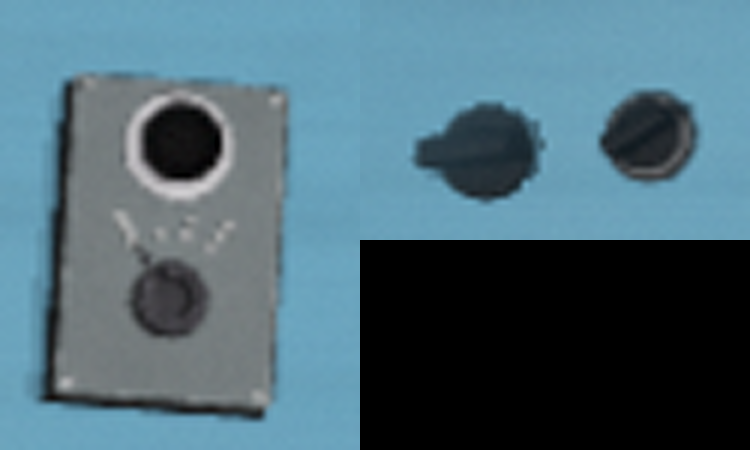

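The right-hand crop shows the smaller key in its stand, with its bar running from lower left to upper right. The grey mixer's cup points to +x, and its dial pointer is at the rest bar.

servo_tool([
  [[0.58,-0.52,0,0,0,-0.228,0.3],[0.58,-0.52,0,0,0,-0.228,0.3],[0.58,-0.52,0,0,0,-0.228,0.3],[0.58,-0.52,0,0,0,-0.228,0.3],[0.58,-0.52,0,0,0,-0.228,0.3],[0.58,-0.52,0,0,0,-0.228,0.3],[0.58,-0.52,0,0,0,-0.228,0.3],[0.58,-0.52,0,0,0,-0.228,0.3],[0.58,-0.52,0,0,0,-0.228,0.3],[0.58,-0.52,0,0,0,-0.228,0.3]],
])

```text
clock: 1.15
eef_pos: [440.9, 268.5, 205.1]
eef_rot: [-3.141, -0.0, 2.146]
wrist_force: [0.5, -0.9, -0.6]
finger_gap: 65.6
finger_force: 0.0
```

servo_tool([
  [[0,0,0,0,0,0,0.3],[0,0,0,0,0,0,0.3],[0,0,0,0,0,0,0.3]],
])

```text
clock: 1.45
eef_pos: [440.3, 269.6, 205.6]
eef_rot: [3.141, -0.0, 2.149]
wrist_force: [0.4, 0.4, -0.3]
finger_gap: 65.6
finger_force: 0.0
```

```bash
python3 - <<'E'
from h import *
s=manip.read_state(); print(s['clock'],s['eef_pos'],s['eef_rot'],s['joints'])
c=cam('wrist'); save(c,'w1',None,1.25); P=cloud(c); print(c['M'].round(2))
np.save('w1.npy',P)
Q=P.reshape(-1,3); d=np.hypot(Q[:,0]-443,Q[:,1]-270)
for lo,hi in((10,16),(22,28),(50,70)):
    q=Q[(d<40)&(Q[:,2]>lo)&(Q[:,2]<hi)]
    if len(q)>5: print(lo,len(q),q.mean(0).round(1),cv2.minAreaRect(q[:,:2].astype(np.float32)),cv2.minEnclosingCircle(q[:,:2].astype(np.float32)))
E
```

```text
1.45 [440.25790855 269.64361592 205.56066215] [ 3.14140996e+00 -3.94500464e-05  2.14897501e+00] [ 4.78553471e-01  2.24555988e-01  1.61570144e+00  5.95781993e-05
  1.30115736e+00 -9.96410793e-02]
[[ 8.4000e-01  5.3000e-01  1.4000e-01  3.9956e+02]
 [ 5.5000e-01 -8.1000e-01 -2.2000e-01  3.3154e+02]
 [ 0.0000e+00  2.6000e-01 -9.7000e-01  3.8394e+02]
 [ 0.0000e+00  0.0000e+00  0.0000e+00  1.0000e+00]]
10 284 [440.1 278.   12.7] ((444.05621337890625, 273.243408203125), (49.70604705810547, 46.267215728759766), 32.75135803222656) ((444.5595397949219, 272.34027099609375), 24.934513092041016)
22 398 [443.6 272.7  25.2] ((443.81146240234375, 273.3152770996094), (37.35661315917969, 36.899410247802734), 32.86159133911133) ((444.377685546875, 272.13671875), 19.910564422607422)
50 320 [443.9 273.2  58.6] ((444.50604248046875, 272.6265563964844), (11.100237846374512, 39.227264404296875), 33.07310485839844) ((444.7930603027344, 272.76824951171875), 19.770673751831055)
```

View pics/w1.png

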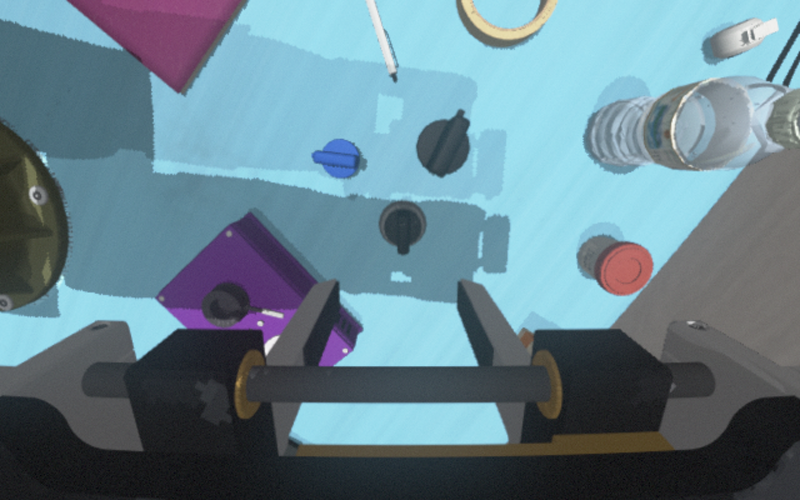

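The wrist view shows the key in its stand at (402,228), with the big black key at (443,147), the blue one at (340,158), and the fingers clear. Next I find which end carries the nib.

```bash
python3 - <<'E'
from h import *
P=np.load('w1.npy').reshape(-1,3); C=np.array([444.4,272.5]); a=np.radians(123); u=np.array([np.cos(a),np.sin(a)]); n=np.array([-u[1],u[0]])
t=(P[:,:2]-C)@u; w=(P[:,:2]-C)@n
for s in(1,-1):
    for lo in range(16,34,2):
        m=(s*t>lo)&(s*t<=lo+2)&(abs(w)<5); 
        print(s,lo,m.sum(),P[m,2].round(0)[:14])
c=cam('wrist'); save(c,'w2',(270,130,380,230),6)
E
```

```text
1 16 246 [ 1.  2.  3.  3.  2.  3.  4. 58. 58. 58. 58. 59. 59. 59.]
1 18 210 [14. 12. 12. 14. 13. 12. 23. 29. 28. 29. 29. 28. 24. 34.]
1 20 731 [ 14.  14.  13.  13.  14.  13.  13.  14. 319. 319. 319. 319. 319. 319.]
1 22 1198 [12. 12. 13. 12. 13. 11. 12. 14. 13. 13. 14. 13. 13. 12.]
1 24 333 [ 6.  4.  6.  6.  6.  5.  4.  8. 10.  7.  9.  9.  8.  9.]
1 26 467 [-1. -1.  1.  1. -1. -2. -0. -1. -1. -1. -0. -1. -2. -0.]
1 28 9 [ -1.  -1.  -1.  -1.  -1.  -0.  -2. 316. 318.]
1 30 13 [-1. -2. -1. -2. -0. -1.  0.  0. -0.  1.  0. -1. -2.]
1 32 8 [-1. -1.  1.  0.  0. -0. -1.  1.]
-1 16 15 [59. 60. 58. 59. 60. 59. 58. 59. 58. 59. 60. 60. 59. 59.]
-1 18 7 [58. 60. 60. 58. 59. 58. 57.]
-1 20 0 []
-1 22 0 []
-1 24 0 []
-1 26 0 []
-1 28 3 [31. 28. 30.]
-1 30 0 []
-1 32 0 []
```

View pics/w2.png

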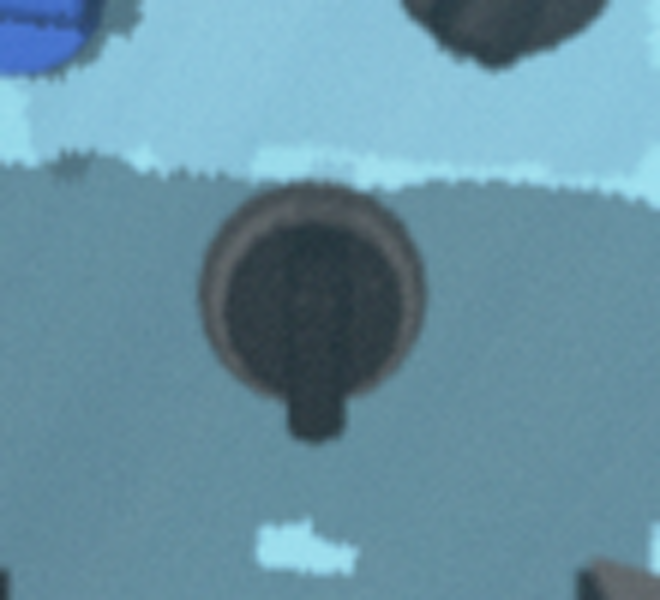

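The nib points down in this picture, and the depth there has points at 28 to 30 mm, so the fin faces about -57° in world axes. Next I descend and grip.

servo_tool([
  [[0.0072,0.0072,-0.1,0,0,0,0.45],[0.0072,0.0072,-0.2,0,0,0,0.5],[0.0072,0.0072,-0.28,0,0,0,0.5],[0.0072,0.0072,-0.33,0,0,0,0.5],[0.0072,0.0072,-0.35,0,0,0,0.5],[0.0072,0.0072,-0.35,0,0,0,0.5],[0.0072,0.0072,-0.35,0,0,0,0.5]],
])

```text
clock: 2.25
eef_pos: [445.1, 273.0, 31.8]
eef_rot: [3.14, 0.0, 2.148]
wrist_force: [0.7, 0.1, -0.4]
finger_gap: 47.2
finger_force: 0.0
```

servo_tool([
  [[0,0,0,0,0,0,0.9],[0,0,0,0,0,0,1],[0,0,0,0,0,0,1],[0,0,0,0,0,0,1],[0,0,0,0,0,0,1],[0,0,0,0,0,0,1],[0,0,0,0,0,0,1],[0,0,0,0,0,0,1]],
], newtons=35)

```text
clock: 3.05
eef_pos: [444.5, 272.5, 30.6]
eef_rot: [3.141, 0.0, 2.147]
wrist_force: [0.6, -0.6, 3.2]
finger_gap: 11.7
finger_force: 35.0
```

servo_tool([
  [[0,0,0.04,0,0,0,1],[0,0,0.12,0,0,0,1],[0,0,0.22,0,0,0,1],[0,0,0.3,0,0,0,1],[0,0,0.34,0,0,0,1],[0,0,0.34,0,0,0,1]],
])

```text
clock: 3.65
eef_pos: [445.3, 273.0, 203.0]
eef_rot: [3.137, 0.0, 2.148]
wrist_force: [-0.2, -0.3, -0.4]
finger_gap: 11.8
finger_force: 35.0
```

servo_tool([
  [[0.01,-0.08,0,0,0,0.04,1],[0.02,-0.16,0,0,0,0.08,1],[0.03,-0.25,0,0,0,0.12,1],[0.04,-0.34,0,0,0,0.16,1],[0.045,-0.42,0,0,0,0.2,1],[0.048,-0.5,0,0,0,0.24,1],[0.048,-0.58,0,0,0,0.29,1],[0.048,-0.66,0,0,0,0.34,1],[0.048,-0.74,0,0,0,0.38,1],[0.048,-0.794,0,0,0,0.42,1]],
])

```text
clock: 4.65
eef_pos: [467.6, -126.4, 198.6]
eef_rot: [3.14, -0.002, -2.811]
wrist_force: [0.4, 0.2, -1.0]
finger_gap: 11.6
finger_force: 35.0
```

servo_tool([
  [[0,0,0,0,0,0.03,1],[0,0,0,0,0,0.063,1],[0,0,0,0,0,0.063,1],[0,0,0,0,0,0.063,1],[0,0,0,0,0,0.063,1]],
])

```text
clock: 5.15
eef_pos: [468.3, -124.3, 199.9]
eef_rot: [3.141, -0.001, -2.62]
wrist_force: [0.3, 1.0, -0.8]
finger_gap: 11.8
finger_force: 35.0
```

```bash
python3 - <<'E'
from h import *
s=manip.read_state(); print(s['clock'],s['eef_pos'],s['eef_rot'],s['joints'])
c=cam('wrist'); save(c,'w3',None,1.25); P=cloud(c); np.save('w3.npy',P); np.save('w3f.npy',c['frame'])
Q=P.reshape(-1,3); d=np.hypot(Q[:,0]-468,Q[:,1]+124)
for lo,hi,r in((51,58,200),(71,78,35),(71,82,200)):
    q=Q[(d<r)&(Q[:,2]>lo)&(Q[:,2]<hi)]
    if len(q)>5: print(lo,len(q),q.mean(0).round(1),cv2.minAreaRect(q[:,:2].astype(np.float32)),cv2.minEnclosingCircle(q[:,:2].astype(np.float32)))
E
```

```text
5.15 [ 468.28555843 -124.25578179  199.87057349] [ 3.14095002e+00 -5.68990627e-04 -2.62039403e+00] [-3.34975674e-01  1.59046120e-01  1.70747417e+00 -9.03341943e-06
  1.27593065e+00 -2.42696781e+00]
51 10396 [ 467.9 -108.5   54.5] ((483.4337158203125, -67.52604675292969), (195.98049926757812, 296.6490478515625), 13.251481056213379) ((473.7347106933594, -75.75929260253906), 165.7886962890625)
71 555 [ 466.5 -126.5   73.3] ((466.95904541015625, -126.05709075927734), (34.24880599975586, 38.977264404296875), 29.626089096069336) ((469.40838623046875, -124.78311920166016), 20.294185638427734)
71 892 [ 489.4 -115.5   73.7] ((463.4589538574219, -60.6153564453125), (104.38504028320312, 270.0084228515625), 35.13126754760742) ((489.45916748046875, -42.3209228515625), 135.02659606933594)
```

View pics/w3.png

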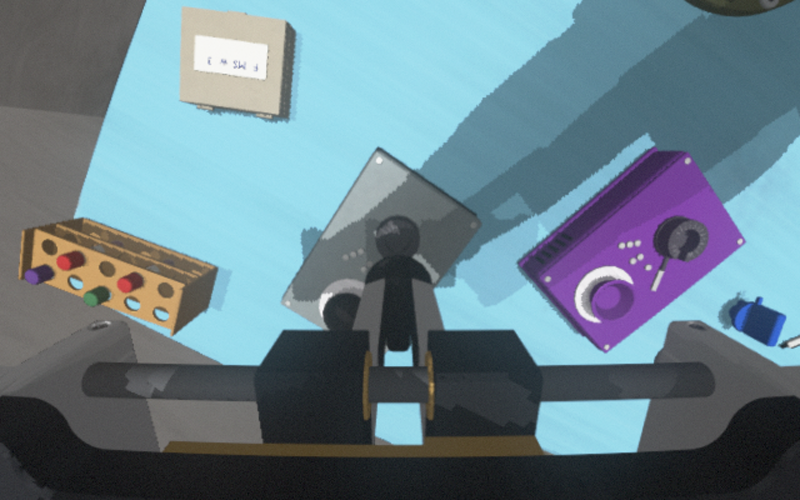

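The view shows the held key covering the dial's slot side, near (397,240). I shift the tool ahead of the dial for a clear look.

servo_tool([
  [[0.06,0.03,0,0,0,0,1],[0.12,0.07,0,0,0,0,1],[0.14,0.08,0,0,0,0,1],[0.14,0.08,0,0,0,0,1],[0.14,0.08,0,0,0,0,1]],
])

```text
clock: 5.7
eef_pos: [537.8, -84.7, 200.2]
eef_rot: [3.141, -0.001, -2.619]
wrist_force: [-0.6, -0.1, -2.0]
finger_gap: 11.9
finger_force: 35.0
```

```bash
python3 - <<'E'
from h import *
s=manip.read_state(); print(s['clock'],s['eef_pos'],s['eef_rot'],s['joints'])
c=cam('wrist'); P=cloud(c); f=c['frame'][...,::-1]; np.save('w4.npy',P); np.save('w4f.npy',f)
a=cv2.resize(f[60:310,220:470],None,fx=2.4,fy=2.4,interpolation=cv2.INTER_CUBIC); cv2.imwrite('pics/w4.png',a)
Q=P.reshape(-1,3); d=np.hypot(Q[:,0]-468,Q[:,1]+125)
q=Q[(d<24)&(Q[:,2]>71)&(Q[:,2]<78)][:,:2]
print(len(q),cv2.minEnclosingCircle(q.astype(np.float32)),cv2.fitEllipse(cv2.convexHull(q.astype(np.float32))))
# pointer: black low-z ring area 24..35mm
for r0,r1,z0,z1 in((23,34,56.5,80),(36,57,56.5,66)):
    q=Q[(d>r0)&(d<r1)&(Q[:,2]>z0)&(Q[:,2]<z1)]
    th=np.arctan2(q[:,1]+125,q[:,0]-468); print(r0,len(q),np.histogram(th,24,(-np.pi,np.pi))[0])
# held key below TCP
t=np.array(s['eef_pos']); R=Q-t; m=(np.hypot(R[:,0],R[:,1])<32)&(R[:,2]<15)&(R[:,2]>-35)
print(m.sum(),Q[m].mean(0), np.round(np.c_[np.hypot(R[m,0],R[m,1]),np.degrees(np.arctan2(R[m,1],R[m,0])),R[m,2]][np.argsort(-np.hypot(R[m,0],R[m,1]))][:12],1))
E
```

```text
5.7 [537.77223727 -84.74853452 200.15692281] [ 3.14120850e+00 -6.89377753e-04 -2.61860593e+00] [-2.23493228e-01  2.92218449e-01  1.54345544e+00 -1.92812107e-04
  1.30668569e+00 -2.31722574e+00]
716 ((469.981689453125, -124.78028869628906), 20.967044830322266) ((469.4313659667969, -124.8855209350586), (39.71905517578125, 40.914955139160156), 105.1134033203125)
23 40 [ 0  0  0  0  0  0  0  0  1  0  0  0  0 18 20  0  0  0  0  1  0  0  0  0]
36 146 [ 0  0  0  1  0  0  0  0  0 44 19 20 15 23 23  1  0  0  0  0  0  0  0  0]
885 [527.01291636 -91.72973363 200.14089031] [[  21.2 -142.2   10.9]
 [  21.2 -142.2    8.8]
 [  21.1 -142.1    6.3]
 [  21.  -140.5   12.2]
 [  21.  -143.7   -0.5]
 [  20.9 -127.8   -5.4]
 [  20.9 -140.1    3.3]
 [  20.9 -156.3    8.3]
 [  20.9 -138.6   11.5]
 [  20.9 -156.    14.4]
 [  20.9 -154.2   14.6]
 [  20.9 -156.2   10.2]]
```

View pics/w4.png

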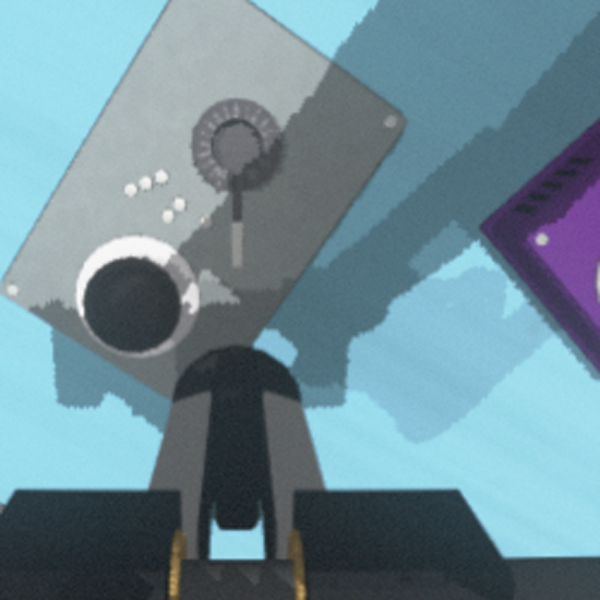

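The crop shows the dial ring at about (237,145) with its pointer straight down, the rest bar at (237,240), two studs at (175,210) and three studs at (147,183). No nib shows on the camera side of the held key, so its fin faces ahead. Next I fit the exact centre and angles.

```bash
python3 - <<'E'
from h import *
P=np.load('w4.npy'); f=np.load('w4f.npy'); Q=P.reshape(-1,3); H=cv2.cvtColor(f,cv2.COLOR_BGR2GRAY)
d=np.hypot(Q[:,0]-469.7,Q[:,1]+124.8)
q=Q[(d<24)&(Q[:,2]>71)&(Q[:,2]<78)][:,:2]
h=cv2.convexHull(q.astype(np.float32))[:,0]
A=np.c_[2*h,np.ones(len(h))]; s=np.linalg.lstsq(A,(h**2).sum(1),rcond=None)[0]; C=s[:2]; print('dial',C,np.sqrt(s[2]+C@C), 'z', Q[(d<9)][:,2].mean(), Q[(d>14)&(d<18)][:,2].mean())
r=Q[:,:2]-C; rr=np.hypot(*r.T); th=np.degrees(np.arctan2(r[:,1],r[:,0]))
m=(rr>22)&(rr<34)&(abs(th-30)<15)&(H.ravel()<75)&(Q[:,2]<78); print('pointer',m.sum(),th[m].mean(), np.median(th[m]))
mk=(rr>36)&(rr<57)&(Q[:,2]>56.5)&(Q[:,2]<66)
for a,b in((22,50),(8,22),(-25,-8),(-55,-27)):
    k=mk&(th>a)&(th<b); print((a,b),k.sum(),th[k].mean(),rr[k].mean())
u=Q[(Q[:,2]>52)&(Q[:,2]<57)&(abs(r[:,0])<150)&(abs(r[:,1])<90)]
# gripper key flange
t=np.array([537.77,-84.75,200.16]); R=Q-t; m=(R[:,2]<3)&(R[:,2]>-16)&(np.hypot(R[:,0],R[:,1])<30); 
a=np.radians(30); X=R[m,:2]@[np.cos(a),np.sin(a)]; Y=R[m,:2]@[-np.sin(a),np.cos(a)]
print(m.sum(),X.min(),np.percentile(X,2),Y.min(),Y.max(),np.percentile(R[m,2],[2,50,98]))
# slot in dial: low rim readings in annulus
k=(rr>13)&(rr<19)&(Q[:,2]<70)&(Q[:,2]>50); print('slot',k.sum(),np.round(np.sort(th[k]))[::4])
E
```

```text
dial [ 469.41489637 -124.89798054] 20.116287532651043 z 345.19262646280646 71.96863056753445
pointer 6 30.86956524463827 31.462667226906852
(22, 50) 46 30.651376044877694 46.06795568336508
(8, 22) 7 10.010863361110552 38.70803860855589
(-25, -8) 37 -15.716454829819536 43.367283364059155
(-55, -27) 46 -38.62113405221277 47.1721238361953
580 -20.858277490829114 -20.514626014524247 -19.563319829124573 18.27690230681974 [-9.1215447  -5.44679247  2.60427508]
slot 41 [15. 18. 21. 25. 29. 33. 34. 38. 41. 44. 49.]
```

servo_tool([
  [[-0.07,-0.04,0,0,0,0.002,1],[-0.1364,-0.08,0,0,0,0.002,1],[-0.1364,-0.08,-0.06,0,0,0.002,1],[-0.1364,-0.08,-0.12,0,0,0.002,1],[-0.1364,-0.08,-0.17,0,0,0.002,1],[-0.1364,-0.08,-0.185,0,0,0.002,1],[-0.1364,-0.08,-0.185,0,0,0.002,1],[-0.1364,-0.08,-0.185,0,0,0.002,1]],
])

```text
clock: 6.55
eef_pos: [470.6, -124.8, 109.2]
eef_rot: [-3.14, 0.001, -2.612]
wrist_force: [-0.0, -0.7, -1.4]
finger_gap: 12.2
finger_force: 35.0
```

```bash
python3 - <<'E'
from h import *
s=manip.read_state(); print(s['clock'],s['eef_pos'],s['eef_rot'],s['joints'],s['wrist_force'])
c=cam('side'); P=cloud(c); v,u=np.unravel_index(np.argmin(np.where(c['range_z']>0,np.linalg.norm(P-[469,-125,85],axis=2),9e9)),(400,640)); print(u,v)
save(c,'s2',(u-60,v-50,u+60,v+40),6)
E
```

```text
6.55 [ 470.59925979 -124.82428709  109.20282704] [-3.14036922e+00  1.03514347e-03 -2.61237315e+00] [-3.34515367e-01  2.67196815e-01  1.80379691e+00 -8.84242873e-06
  1.06899635e+00 -2.43452631e+00] [-0.02785962 -0.73165474 -1.38568049]
350 176
```

View pics/s2.png

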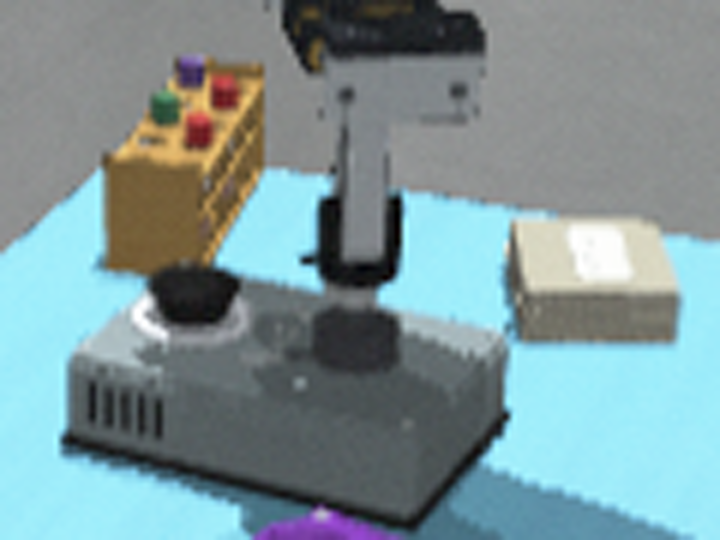

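The side view shows the key hanging upright over the dial at (355,330), its nib at (307,260) pointing towards the cup side.

servo_tool([
  [[-0.001,0,-0.006,0,0,0,1],[-0.001,0,-0.012,0,0,0,1],[-0.001,0,-0.016,0,0,0,1],[-0.001,0,-0.02,0,0,0,1],[-0.001,0,-0.024,0,0,0,1],[-0.001,0,-0.024,0,0,0,1]],
])

```text
clock: 7.2
eef_pos: [469.6, -124.4, 95.6]
eef_rot: [3.141, -0.0, -2.612]
wrist_force: [0.2, -0.1, -2.3]
finger_gap: 12.1
finger_force: 35.0
```

servo_tool([
  [[0,0,-0.005,0,0,0,1],[0,0,-0.01,0,0,0,1],[0,0,-0.015,0,0,0,1],[0,0,-0.018,0,0,0,1],[0,0,-0.018,0,0,0,1]],
])

```text
clock: 7.7
eef_pos: [469.6, -124.4, 86.7]
eef_rot: [3.141, -0.0, -2.612]
wrist_force: [1.1, 0.1, -1.4]
finger_gap: 11.7
finger_force: 35.0
```

servo_tool([
  [[0,0,-0.002,0,0,0,1],[0,0,-0.004,0,0,0,1],[0,0,-0.005,0,0,0,1],[0,0,-0.005,0,0,0,1]],
])

```text
clock: 8.1
eef_pos: [470.0, -124.5, 85.5]
eef_rot: [-3.141, 0.001, -2.612]
wrist_force: [-4.3, 1.6, 13.9]
finger_gap: 11.6
finger_force: 35.0
```

servo_tool([
  [[0,0,0,0,0,0,1],[0,0,0,0,0,-0.02,1],[0,0,0,0,0,-0.05,1],[0,0,0,0,0,-0.08,1],[0,0,0,0,0,-0.11,1],[0,0,0,0,0,-0.14,1],[0,0,0,0,0,-0.17,1],[0,0,0,0,0,-0.2,1],[0,0,0,0,0,-0.2,1]],
], newtons=55)

```text
clock: 9.0
eef_pos: [470.4, -124.4, 85.5]
eef_rot: [3.141, 0.002, 3.04]
wrist_force: [-2.5, 3.6, 9.6]
finger_gap: 11.7
finger_force: 55.0
```

```bash
python3 - <<'E'
from h import *
s=manip.read_state(); print(s['clock'],s['eef_pos'],s['eef_rot'],s['joints'],s['wrist_force'],s['moment'])
E
```

```text
9.0 [ 470.35033963 -124.37802183   85.49183119] [3.14149829e+00 1.75444967e-03 3.03955311e+00] [-3.34095565e-01  3.00706469e-01  1.82417208e+00  5.83080306e-04
  1.01502846e+00 -1.80315964e+00] [-2.47417009  3.62858391  9.55399137] [0.75132335 0.39943204 0.13698946]
```

servo_tool([
  [[0,0,0,0,0,-0.03,1],[0,0,0,0,0,-0.06,1],[0,0,0,0,0,-0.09,1],[0,0,0,0,0,-0.12,1],[0,0,0,0,0,-0.15,1],[0,0,0,0,0,-0.18,1],[0,0,0,0,0,-0.21,1],[0,0,0,0,0,-0.22,1],[0,0,0,0,0,-0.22,1]],
])

```text
clock: 9.9
eef_pos: [470.9, -124.7, 85.5]
eef_rot: [3.14, 0.003, 2.35]
wrist_force: [1.7, 1.3, 6.4]
finger_gap: 11.7
finger_force: 55.0
```

```bash
python3 - <<'E'
from h import *
s=manip.read_state(); print(s['clock'],s['eef_pos'],s['eef_rot'],s['wrist_force'],s['moment'],s['finger_gap'])
out=[]
for n in('side','top','wrist'):
    c=cam(n); f=c['frame'][...,::-1]; M=np.linalg.inv(c['M']); np.savez(n+'5',P=cloud(c),f=f)
    p=M@[469.5,-125,70,1]; a,b=p[:2]/p[2]; k=1+c['k1']*(a*a+b*b); u=int(c['cx']+c['f']*a*k); v=int(c['cy']+c['f']*b*k); print(n,u,v)
    w,h=(45,45) if n!='wrist' else (90,90)
    v0=max(0,min(v-h,400-2*h)); out.append(cv2.resize(f[v0:v0+2*h,max(0,u-w):u+w],(260,260) if n!='side' else (520,520),interpolation=cv2.INTER_CUBIC))
o=np.zeros((520,780,3),np.uint8); o[:,:520]=out[0]; o[:260,520:]=out[1]; o[260:,520:]=out[2]; cv2.imwrite('pics/t5.png',o)
E
```

```text
9.9 [ 470.85609122 -124.71375065   85.51746788] [3.13993897e+00 2.75536467e-03 2.35043728e+00] [1.69064064 1.31719482 6.40105044] [ 0.164849   -0.43104568  0.0707006 ] 11.662705012504427
side 349 180
top 362 218
wrist 317 225
```

View pics/t5.png

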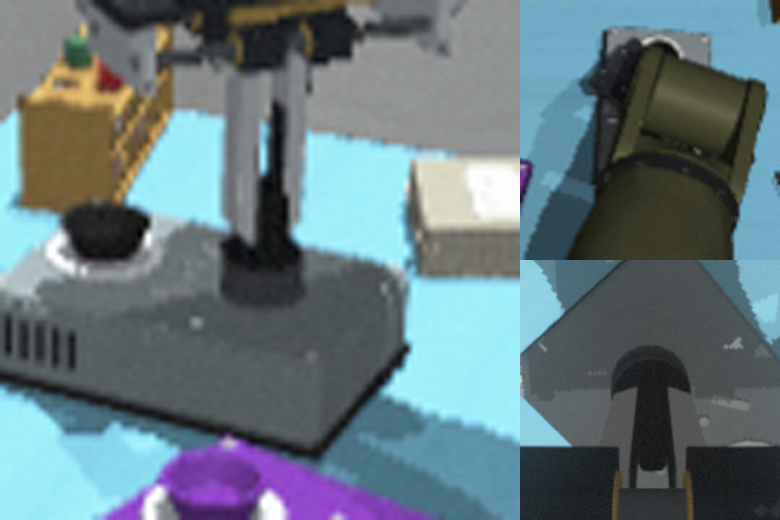

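The pointer is hidden in all three views: the key and fingers cover it. The key's flange sits on the dial rim. The key has turned 1.32 rad from rest, so with the stated play the dial is near 1.15 to 1.2. I check with a small step and the reaction moment.

servo_tool([
  [[0,0,0,0,0,-0.01,1],[0,0,0,0,0,-0.01,1],[0,0,0,0,0,-0.01,1]],
])

```text
clock: 10.35
eef_pos: [470.8, -124.7, 85.5]
eef_rot: [3.14, 0.003, 2.32]
wrist_force: [2.4, 0.7, 6.5]
finger_gap: 11.8
finger_force: 55.0
```

```bash
cat > m.py <<'E'
from h import *
import time
s=manip.read_state(); print(s['clock'],s['eef_pos'].round(2),s['eef_rot'].round(3),s['wrist_force'].round(2),s['moment'].round(3),s['finger_gap'])
for _ in range(4):
    manip.camera('side'); s=manip.read_state(); print(s['moment'].round(3),s['wrist_force'].round(1),s['effort'][5].round(3))
E
python3 m.py
```

```text
10.35 [ 470.84 -124.73   85.5 ] [3.14e+00 3.00e-03 2.32e+00] [2.42 0.68 6.5 ] [ 0.088 -0.421  0.094] 11.771066003199369
[ 0.142 -0.404  0.108] [ 3.  -0.2  7.6] 0.101
[ 0.081 -0.415  0.08 ] [2.  1.6 6.1] 0.092
[ 0.067 -0.422  0.104] [1.9 0.3 6.5] 0.09
[ 0.067 -0.424  0.073] [1.9 0.1 7.6] 0.089
```

servo_tool([
  [[0,0,0,0,0,-0.012,1],[0,0,0,0,0,-0.012,1],[0,0,0,0,0,-0.012,1]],
])

```text
clock: 10.85
eef_pos: [470.8, -124.8, 85.5]
eef_rot: [3.14, 0.003, 2.283]
wrist_force: [3.1, 0.3, 7.2]
finger_gap: 11.7
finger_force: 55.0
```

```bash
python3 m.py
```

```text
10.85 [ 470.84 -124.82   85.51] [3.140e+00 3.000e-03 2.283e+00] [3.1  0.26 7.17] [-0.06  -0.388  0.141] 11.684425493064055
[-0.03  -0.397  0.132] [ 2.  -0.6  6.9] 0.127
[-0.059 -0.439  0.074] [2.2 0.6 6.3] 0.116
[-0.031 -0.427  0.086] [2.3 0.  7.1] 0.113
[-0.022 -0.415  0.085] [1.7 0.3 6.6] 0.113
```

servo_tool([
  [[0,0,0,0,0,-0.012,1],[0,0,0,0,0,-0.012,1],[0,0,0,0,0,-0.012,1]],
])

```text
clock: 11.35
eef_pos: [470.9, -124.8, 85.5]
eef_rot: [3.14, 0.003, 2.245]
wrist_force: [2.8, 0.7, 6.8]
finger_gap: 11.8
finger_force: 55.0
```

```bash
python3 m.py
```

```text
11.35 [ 470.89 -124.83   85.53] [3.140e+00 3.000e-03 2.245e+00] [2.77 0.73 6.82] [-0.042 -0.413  0.143] 11.809793776068364
[-0.061 -0.504  0.123] [2.2 0.1 7.1] 0.147
[-0.05  -0.453  0.121] [2.3 0.1 6.4] 0.136
[-0.073 -0.452  0.153] [1.9 0.2 6.6] 0.133
[-0.056 -0.458  0.122] [ 3.3 -0.9  6.3] 0.133
```

servo_tool([
  [[0,0,0,0,0,0.01,1],[0,0,0,0,0,0.01,1],[0,0,0,0,0,0.01,1],[0,0,0,0,0,0.01,1]],
])

```text
clock: 11.95
eef_pos: [470.8, -124.7, 85.5]
eef_rot: [3.14, 0.003, 2.276]
wrist_force: [2.7, 0.2, 6.4]
finger_gap: 11.9
finger_force: 55.0
```

```bash
python3 m.py
```

```text
11.95 [ 470.85 -124.74   85.49] [3.140e+00 3.000e-03 2.276e+00] [2.66 0.17 6.35] [ 0.015 -0.462  0.143] 11.890254066322209
[ 0.045 -0.498  0.147] [1.5 1.2 6.2] 0.121
[ 0.027 -0.475  0.086] [2.  1.7 6.3] 0.121
[ 0.036 -0.439  0.072] [2.4 0.9 5.6] 0.121
[-0.017 -0.498  0.136] [ 1.8 -0.3  6. ] 0.121
```

servo_tool([
  [[0,0,0,0,0,0.005,1],[0,0,0,0,0,0.005,1],[0,0,0,0,0,0.005,1],[0,0,0,0,0,0.005,1],[0,0,0,0,0,0.005,1]],
])

```text
clock: 12.65
eef_pos: [470.9, -124.7, 85.5]
eef_rot: [3.14, 0.003, 2.292]
wrist_force: [1.6, 0.3, 7.1]
finger_gap: 11.7
finger_force: 55.0
```

```bash
python3 m.py; python3 -c "
from cell import manip; print(manip.sign_off())"
```

```text
12.65 [ 470.86 -124.73   85.49] [3.140e+00 3.000e-03 2.292e+00] [1.63 0.32 7.12] [ 0.02  -0.474  0.143] 11.714050829472345
[ 0.068 -0.431  0.16 ] [ 2.5 -0.1  6.9] 0.111
[ 0.066 -0.468  0.087] [1.9 1.5 7.2] 0.111
[ 0.038 -0.47   0.098] [2.1 1.3 6.7] 0.111
[ 0.063 -0.503  0.093] [2.4 1.1 6.9] 0.111
the job is handed in; nothing more can be done
None
```

I handed the job in at about 13 s with the key fully home and still gripped; the pointer was hidden at the end, so I judged the third mark from the key's turn (1.38 rad), the stated play and the spring moment (0.11 N m), which put the dial at about 1.2 rad.

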